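# Free the stuck copper tea-light cup

### The arm

A 6-joint arm with a two-finger parallel gripper is mounted at the origin on the work surface. World frame = base frame: x ahead of the robot, y to its left, z up, the work surface at z = 0. Lengths are in mm, angles in rad, forces in N, time in s.
With the tool pointing down it reaches from about 425 to 925 mm from the base axis. Payload 12.5 kg.
Tool frame: the origin (TCP) lies on the centre line of the jaws, within the pads' length; the fingertips stand 17 mm ahead of it and the grasp point (between the pads) lies 2 mm behind it (arm.tip_extent is the distance from the TCP to the fingertips, in mm); z points along the fingers, y is the line along which they close (so a half turn about z gives the same grasp; the last joint's range is limited). The gripper opens to 85 mm and grips with 20 to 120 N. Pads are 22 mm wide; open, the fingers measure 114 mm over their backs; the gripper's body (76 mm by 85 mm) begins 54 mm behind the grasp point. The pads swing forward as they close: fully open they stand 13 mm farther back than shut.
Start: joints at [1.036, 0.491, 1.559, -0, 1.092, -0.106], TCP at [259.847, 568.439, 248.327] pointing down, gripper open.
Joint ranges: [-3.1, 3.1], [-0.84, 2.19], [0.05, 2.79], [-1.13, 4.28], [0.06, 2.93], [-2.69, 2.69]. Speed limits (rad/s): [2.22, 2.22, 2.79, 3.14, 3.14, 3.14].

### API

Orientations are given as [roll, pitch, yaw] about the fixed x, y, z axes, in that order (R = Rz(yaw) Ry(pitch) Rx(roll)).
In Python, from plant import arm gives the robot as it stands.
- The arm moves only by the tool apply_moves, never from a script. Its argument "targets" is a list of rows, each a list of 3 entries, a list of its own where there are three numbers: the shift along the tool's x, y, z in mm, then the turn, a rotation vector about the tool's x, y, z in rad, then the gripper's target within -1 to 1 (shut at 1, half-way at 0, fully open at -1). In form: [[[tx, ty, tz], [rx, ry, rz], hand], ...]. A call has 1 to 8 rows; each row shifts and turns the commanded pose from where the row before left it, along the tool's axes as they then stand; what a row does not reach is not made up. A row lasts 1/10 s, in which the tool goes at most 50 mm and 8.59 degrees, less where a joint would pass 70% of its speed; a pose out of reach is approached as far as the arm can. A call is refused whole if a number of a shift passes 50 or a number of a turn 0.15, either way. A call with a gripper value outside its range is refused whole. The fingers move at their own pace and stop on an object; "squeeze" is the grip in N (left out, the last holds). Time passes only in rows, so rows that do not move let the fingers close. It gives the time, the measured TCP pose, the force, the opening and the grip force at its end, in the units of the state.
- arm.read_state(): the state, without advancing time (a new reading comes with each control period).
- arm.snapshot(name): name is "side" or "top"; returns a dict with "color" (420x560x3 uint8, blue, green, red), "camera_matrix" (3x3 intrinsics, pixels), "k1" (the pictures are not rectified: a ray, as slopes to the right and down, at radius r is drawn at 1 + k1 r^2 times it, then the intrinsics apply), "cam_to_world" (4x4, takes a point from camera to world coordinates). Camera axes: x right, y up, looking along -z (the intrinsics and any distortion apply to the point x, -y, -z); pixel columns grow to the right and rows downward; lengths in mm; the calibration is good to about 2 mm. A picture is of the moment at which its call begins. There is no depth.
- arm.close_job(): hands the job in; it is judged then, once.
The state is a dict: "t": time; "q": joint angles; "joint_velocities": joint speeds; "effort": joint torques, N m; "tool_pos": TCP position; "eef_rot": TCP orientation; "contact_force": force on the tool from outside, world axes, zero at the start; "torque": the same for the moment, N m; "gripper_width": finger opening in mm; "finger_force": force on a finger pad.
Only numpy, scipy, OpenCV 4.12 (cv2) and the standard library are available. Lean on these libraries where they do the work, as an engineer would, in place of code of your own. Each camera call takes 0.05 s, during which the arm holds its last target. There are 200 camera calls.

### The job

The copper tea-light cup is stuck between the cork wedges in its grey stoneware pot. Take it by its rim, twist it a good 40 degrees either way to break it loose while it is still down in the pot, then draw it straight up and lower it upright onto the middle of the blue ceramic dish in the top oak tray before letting go. Leave the white cup in the other pot where it is.

Things in the scene. Friction and masses are not known exactly. Their poses are not given: they have to be found in the camera images.
- cup_copper_mid (a point): Centre (half-way up, on the axis; z up) of the copper tea-light cup: round, upright, 52 mm across, 85 mm tall, 0.2 kg, hollow in its top 35 mm (walls 4 mm), solid below. Its top 38 mm stick out of a grey pot: grip there, across its width. Three sprung cork wedges hold it: about 10 to 17 N to drag it straight out, 0.2 to 0.4 N m to turn it either way, no end stops. 47 mm of lift clears the pot.
- pot_copper: The grey stoneware pot that holds the copper cup: 84 mm across at the rim, 55 mm tall, fixed to the stand; origin at the centre of its underside, z up. Its bore is 68 mm wide at the rim, its floor 8 mm above the stand. The cup starts centred in it, with its x axis along the pot's x axis.
- dish_top (a point): Centre of the flat upper face (z up) of the blue ceramic dish: a loose round plate, 120 mm across, 6 mm thick, 0.3 kg, no raised edge, in the top one of three stacked oak trays (260 by 360 mm). The face is about 98 mm above the stand, the tray's walls end at 114 mm. A glass paperweight, a black earbud case and a grey remote lie beside it, up to 132 mm above the stand.
- cup_white_mid (a point): Centre (half-way up) of the white ceramic cup, of the same shape and size as the copper one, in the other, identical grey pot, at least 130 mm away. It stays where it is.
There are look-alikes about, which are no part of the job. Leave any pink, purple or yellow look-alike of the pot_copper alone.

How it is judged:
By the outcome, as a careful person would: the job done as asked, in the order asked, and still so for the second after the job is handed in, with the robot touching nothing.
It also fails if it takes over 38 s, if anything falls off the work surface, if the arm or the gripper's body presses on something with over 40 N, if the wrist force passes 120 N, or if a joint passes its speed limit or range.

## Working session

There is one attempt and no reset: what is moved stays moved. The work goes in short steps, Python scripts to look and compute and a tool call to move; the robot and the scene stay as the last step left them, time stands still between calls to the robot, and variables do not carry over. Pictures are saved under pics/ and viewed, at most 10 in all, crops included, and the job is handed in when it is done.

Besides the shell and the picture viewer there is one more tool, called after "Call:" by a JSON object that holds its "op" and its "data", one argument or row to a line. apply_moves: Moves the arm, as the interface text tells. Its arguments: {"type":"object","properties":{"targets":{"type":"array"},"squeeze":{"type":"number"}},"required":["targets"]}

```bash
mkdir -p pics; ls; python3 - <<'E'
from plant import arm
import cv2
for n in("side","top"):
    s=arm.snapshot(n); cv2.imwrite(f"pics/{n}0.png",s["color"]); print(s["camera_matrix"],s["k1"],s["cam_to_world"])
print(arm.read_state())
E
```

```text
pics
[[488.88787408   0.         277.64572564]
 [  0.         488.88787408 212.99194384]
 [  0.           0.           1.        ]] 0.02069787091664269 [[-9.58424853e-01  1.91419935e-01 -2.11613350e-01  2.98798228e+02]
 [-2.85234707e-01 -6.63320656e-01  6.91843096e-01  5.28046038e+02]
 [-7.93494542e-03  7.23439089e-01  6.90342611e-01  7.38014623e+02]
 [ 0.00000000e+00  0.00000000e+00  0.00000000e+00  1.00000000e+00]]
[[471.70641018   0.         286.96518574]
 [  0.         471.70641018 207.8954845 ]
 [  0.           0.           1.        ]] -0.009582440786083423 [[-2.91137936e-02  9.74350032e-01 -2.23146594e-01  2.75019355e+02]
 [-9.99565241e-01 -2.73379769e-02  1.10437604e-02 -1.00940596e+02]
 [ 4.66011183e-03  2.23371104e-01  9.74722336e-01  1.01836605e+03]
 [ 0.00000000e+00  0.00000000e+00  0.00000000e+00  1.00000000e+00]]
{'t': 0.1, 'q': array([ 1.03638534e+00,  4.91498444e-01,  1.55942505e+00, -4.14573291e-05,
        1.09167036e+00, -1.05609582e-01]), 'joint_velocities': array([-0.00045003,  0.0006947 , -0.00279102,  0.00062982, -0.00070057,
       -0.00112395]), 'effort': array([ 3.09216550e-03, -6.19452024e+01, -2.62030363e+01, -1.34869474e-04,
        2.93088196e-03, -2.68652155e-05]), 'tool_pos': array([259.75740441, 568.25229643, 247.77409457]), 'eef_rot': array([-3.14059315e+00, -6.89752554e-05,  2.71281035e+00]), 'contact_force': array([-0.23398219, -0.36037369, -0.18669571]), 'torque': array([ 0.02429982, -0.01770532, -0.01785833]), 'finger_force': 0.0, 'gripper_width': 85.61264292985963}
```

View pics/top0.png

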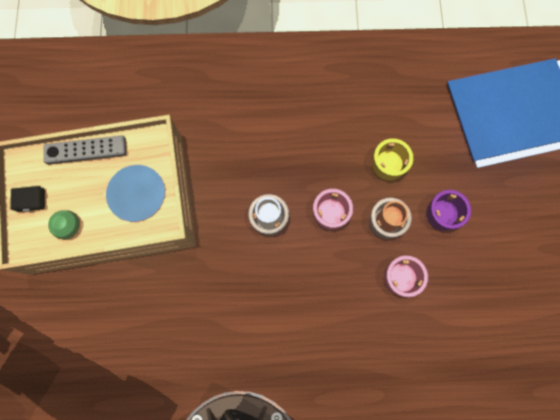

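View pics/side0.png

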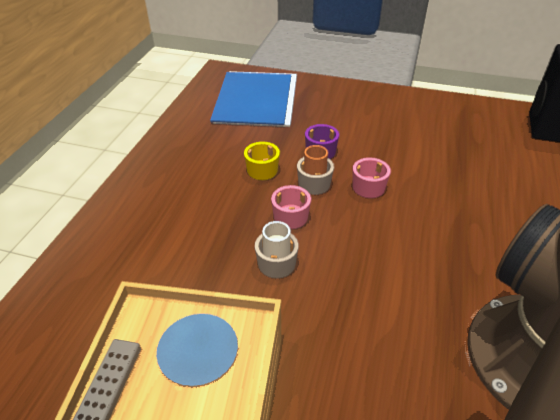

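The top view shows the copper cup at about (392,215) in its grey pot, the white cup at (268,212) and the dish at (136,193). The side view shows the copper rim at about (316,154) and the dish at (198,349).

```bash
cat > h.py <<'E'
import numpy as np, cv2
from plant import arm
def ray(s,uv):
    K=s["camera_matrix"]; d=(np.array(uv)-K[:2,2])/[K[0,0],K[1,1]]; u=d.copy()
    for _ in range(10): u=d/(1+s["k1"]*(u@u))
    M=s["cam_to_world"]; return M[:3,3], M[:3,:3]@np.array([u[0],-u[1],-1.])
def onz(s,uv,z):
    o,d=ray(s,uv); return o+d*(z-o[2])/d[2]
def proj(s,p):
    M=s["cam_to_world"];c=M[:3,:3].T@(np.array(p)-M[:3,3]);u=np.array([c[0],-c[1]])/-c[2]
    K=s["camera_matrix"];return u*(1+s["k1"]*(u@u))*K[0,0]+K[:2,2]
def tri(a,ua,b,ub):
    A=np.zeros((3,3));v=np.zeros(3)
    for s,u in((a,ua),(b,ub)):
        o,d=ray(s,u);d/=np.linalg.norm(d);P=np.eye(3)-np.outer(d,d);A+=P;v+=P@o
    return np.linalg.solve(A,v)
def mask(s,lo,hi,box):
    h=cv2.cvtColor(s["color"],cv2.COLOR_BGR2HSV);m=cv2.inRange(h,np.array(lo),np.array(hi))
    x0,y0,x1,y1=box;k=np.zeros_like(m);k[y0:y1,x0:x1]=m[y0:y1,x0:x1];return k
def big(m):
    return max(cv2.findContours(m,0,cv2.CHAIN_APPROX_NONE)[0],key=cv2.contourArea)
E
python3 - <<'E'
from h import *
S=arm.snapshot("side");T=arm.snapshot("top")
e=[]
for s,box in((S,(150,300,250,400)),(T,(95,155,175,230))):
    c=cv2.fitEllipse(big(mask(s,(95,80,50),(125,255,255),box)));print("dish",c);e.append(c[0])
    print(onz(s,c[0],98))
print("tri",tri(S,e[0],T,e[1]))
a=cv2.resize(S["color"][125:205,270:365],None,fx=4,fy=4,interpolation=2)
b=cv2.resize(T["color"][185:265,350:445],None,fx=4,fy=4,interpolation=2)
cv2.imwrite("pics/c1.png",np.hstack([a,b]))
E
```

```text
dish ((196.66189575195312, 349.3146057128906), (67.63199615478516, 80.8781509399414), 66.40045928955078)
[526.51232554 197.2741406   98.        ]
dish ((134.97750854492188, 192.71664428710938), (52.27314758300781, 56.76240539550781), 60.803977966308594)
[525.68686293 193.93616512  98.        ]
tri [527.31765672 195.28906949  94.10052652]
```

View pics/c1.png

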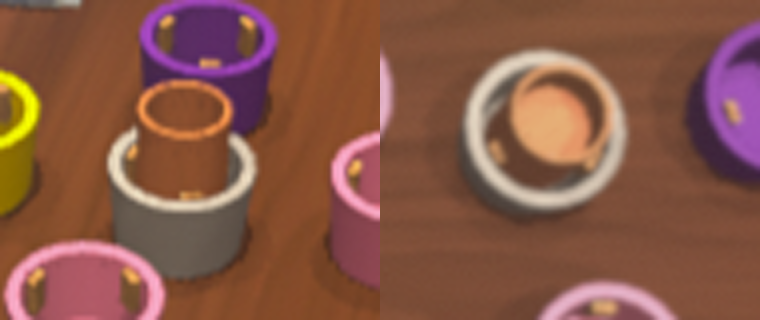

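The crop shows the copper rim centred at side (316.2,152.3) and top (395.5,213.5). The pot rim is at side (315.5,167) and top (391.2,217.5).

```bash
python3 - <<'E'
from h import *
S=arm.snapshot("side");T=arm.snapshot("top")
for n,a,b,z in(("cup",(316.2,152.3),(395.5,213.5),93),("pot",(315.5,167),(391.2,217.5),55)):
    print(n,onz(S,a,z),onz(T,b,z),tri(S,a,T,b))
s=arm.read_state();p=s["tool_pos"]
from scipy.spatial.transform import Rotation as R
Rt=R.from_euler("xyz",s["eef_rot"]);print(Rt.as_matrix().round(3))
E
```

```text
cup [ 470.26336941 -326.65065442   93.        ] [ 469.19255487 -329.20116448   93.        ] [ 470.31348568 -329.80983013   90.52468786]
pot [ 469.22077955 -323.1496752    55.        ] [ 468.88748265 -328.88969298   55.        ] [ 470.34629171 -330.2468604    49.26073795]
[[-0.909  0.416 -0.   ]
 [ 0.416  0.909 -0.   ]
 [ 0.    -0.    -1.   ]]
```

Call:
{"op": "apply_moves", "data": {
  "targets": [
    [[-30, -17.4, 0], [0, 0, 0], -1],
    [[-30, -17.4, 0], [0, 0, 0], -1],
    [[-30, -17.4, 0], [0, 0, 0], -1],
    [[-30, -17.4, 0], [0, 0, 0], -1],
    [[-30, -17.4, 0], [0, 0, 0], -1],
    [[-30, -17.4, 0], [0, 0, 0], -1],
    [[-30, -17.4, 0], [0, 0, 0], -1],
    [[-30, -17.4, 0], [0, 0, 0], -1]
  ],
  "squeeze": 60
}}

```text
t: 1.1
tool_pos: [420.9, 340.8, 248.4]
eef_rot: [3.141, 0.0, 2.713]
contact_force: [-0.0, -0.3, 0.0]
gripper_width: 85.5
finger_force: 0.0
```

Call:
{"op": "apply_moves", "data": {
  "targets": [
    [[-30, -17.4, 0], [0, 0, 0], -1],
    [[-30, -17.4, 0], [0, 0, 0], -1],
    [[-30, -17.4, 0], [0, 0, 0], -1],
    [[-30, -17.4, 0], [0, 0, 0], -1],
    [[-30, -17.4, 0], [0, 0, 0], -1],
    [[-11, -31, 0], [0, 0, 0], -1],
    [[-11, -31, 0], [0, 0, 0], -1],
    [[-11, -31, 0], [0, 0, 0], -1]
  ]
}}

```text
t: 1.9
tool_pos: [511.6, 101.0, 248.2]
eef_rot: [3.142, -0.0, 2.713]
contact_force: [1.1, -0.2, -0.6]
gripper_width: 85.5
finger_force: 0.0
```

Call:
{"op": "apply_moves", "data": {
  "targets": [
    [[-11, -31, 0], [0, 0, 0], -1],
    [[-11, -31, 0], [0, 0, 0], -1],
    [[-11, -31, 0], [0, 0, 0], -1],
    [[-11, -31, 0], [0, 0, 0], -1],
    [[-11, -31, 0], [0, 0, 0], -1],
    [[-11, -31, 0], [0, 0, 0], -1],
    [[-11, -31, 0], [0, 0, 0], -1],
    [[-11, -31, 0], [0, 0, 0], -1]
  ]
}}

```text
t: 2.7
tool_pos: [488.5, -161.2, 248.4]
eef_rot: [3.141, 0.0, 2.713]
contact_force: [0.4, -0.4, -1.0]
gripper_width: 85.6
finger_force: 0.0
```

Call:
{"op": "apply_moves", "data": {
  "targets": [
    [[-11, -31, 0], [0, 0, 0], -1],
    [[-11, -31, 0], [0, 0, 0], -1],
    [[-11, -31, 0], [0, 0, 0], -1],
    [[-11, -31, 0], [0, 0, 0], -1],
    [[0, -20, 0], [0, 0, 0], -1],
    [[0, 0, 0], [0, 0, 0], -1],
    [[0, 0, 0], [0, 0, 0], -1]
  ]
}}

```text
t: 3.4
tool_pos: [468.7, -309.0, 248.2]
eef_rot: [3.141, -0.0, 2.712]
contact_force: [-0.4, 0.0, 0.3]
gripper_width: 85.7
finger_force: 0.0
```

Call:
{"op": "apply_moves", "data": {
  "targets": [
    [[-8.8, -16.9, 20], [0, 0, 0], -1],
    [[0, 0, 35], [0, 0, 0], -1],
    [[0, 0, 35], [0, 0, 0], -1],
    [[0, 0, 28], [0, 0, 0], -1],
    [[0, 0, 10], [0, 0, 0], -1],
    [[0, 0, 0], [0, 0, 0], -1]
  ]
}}

```text
t: 4.0
tool_pos: [470.0, -327.2, 119.6]
eef_rot: [3.141, -0.002, 2.714]
contact_force: [0.8, 0.9, 0.8]
gripper_width: 85.4
finger_force: 0.0
```

```bash
python3 - <<'E'
from h import *
S=arm.snapshot("side");T=arm.snapshot("top");print(arm.read_state()["tool_pos"])
a=cv2.resize(S["color"][75:205,250:380],None,fx=3,fy=3,interpolation=2)
b=cv2.resize(T["color"][150:280,325:455],None,fx=3,fy=3,interpolation=2)
cv2.imwrite("pics/c2.png",np.hstack([a,b]))
E
```

```text
[ 470.54616584 -328.06598922  121.43395044]
```

View pics/c2.png

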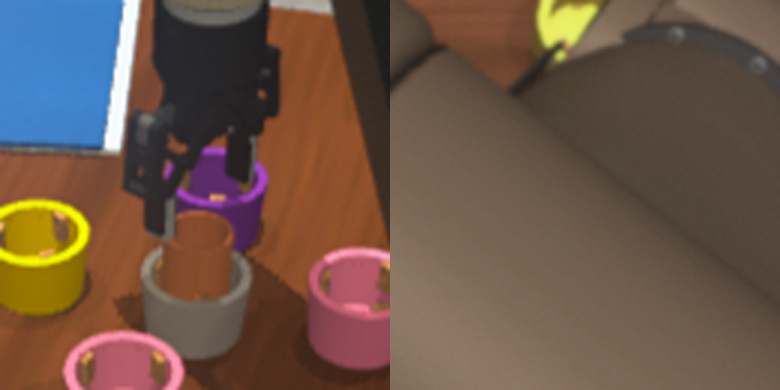

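The open fingertips (side, about (302,153) and (329,135)) straddle the copper rim at (316,151), well centred. I'll go down and close.

Call:
{"op": "apply_moves", "data": {
  "targets": [
    [[0, 0, 15], [0, 0, 0], -1],
    [[0, 0, 15], [0, 0, 0], -1],
    [[0, 0, 10], [0, 0, 0], -1],
    [[0, 0, 5.5], [0, 0, 0], -1],
    [[0, 0, 0], [0, 0, 0], -1],
    [[0, 0, 0], [0, 0, 0], -1]
  ]
}}

```text
t: 4.7
tool_pos: [470.1, -328.3, 75.4]
eef_rot: [-3.141, 0.001, 2.713]
contact_force: [-0.2, -0.1, -0.2]
gripper_width: 85.1
finger_force: 0.0
```

Call:
{"op": "apply_moves", "data": {
  "targets": [
    [[0, 0, 0], [0, 0, 0], 0.0],
    [[0, 0, 0], [0, 0, 0], 0.1],
    [[0, 0, 0], [0, 0, 0], 0.2],
    [[0, 0, 0], [0, 0, 0], 0.2],
    [[0, 0, 0], [0, 0, 0], 0.2],
    [[0, 0, 0], [0, 0, 0], 0.2]
  ]
}}

```text
t: 5.3
tool_pos: [470.0, -328.4, 75.4]
eef_rot: [-3.141, 0.001, 2.713]
contact_force: [-1.5, 0.1, 5.6]
gripper_width: 49.9
finger_force: 62.5
```

Call:
{"op": "apply_moves", "data": {
  "targets": [
    [[0, 0, 0], [0, 0, 0], 0.6],
    [[0, 0, 0], [0, 0, 0], 0.6],
    [[0, 0, 0], [0, 0, 0], 0.6]
  ]
}}

```text
t: 5.6
tool_pos: [470.0, -328.4, 75.4]
eef_rot: [-3.141, 0.001, 2.713]
contact_force: [-0.7, -0.5, 5.6]
gripper_width: 49.6
finger_force: 62.5
```

```bash
python3 - <<'E'
from h import *
S=arm.snapshot("side");s=arm.read_state();print(s["contact_force"],s["torque"],s["gripper_width"],s["finger_force"])
cv2.imwrite("pics/c3.png",cv2.resize(S["color"][75:205,250:380],None,fx=4,fy=4,interpolation=2))
E
```

```text
[-0.87378233  0.31432003  5.4073625 ] [0.11657109 0.23512607 0.12734735] 49.95338088040992 62.469597460585646
```

View pics/c3.png

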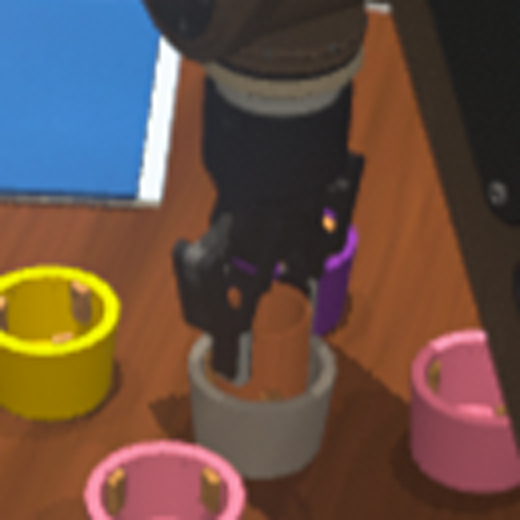

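The fingers hold the cup upright by its rim, with the left finger in front of it at crop (225,350). I'll twist it now.

Call:
{"op": "apply_moves", "data": {
  "targets": [
    [[0, 0, 0], [0, 0, 0.12], 0.6],
    [[0, 0, 0], [0, 0, 0.12], 0.6],
    [[0, 0, 0], [0, 0, 0.12], 0.6],
    [[0, 0, 0], [0, 0, 0.12], 0.6],
    [[0, 0, 0], [0, 0, 0.12], 0.6],
    [[0, 0, 0], [0, 0, 0.12], 0.6],
    [[0, 0, 0], [0, 0, 0.12], 0.6],
    [[0, 0, 0], [0, 0, 0.1], 0.6]
  ]
}}

```text
t: 6.45
tool_pos: [470.2, -328.4, 75.4]
eef_rot: [3.141, 0.001, 1.769]
contact_force: [0.1, 0.7, 4.8]
gripper_width: 49.7
finger_force: 62.5
```

Call:
{"op": "apply_moves", "data": {
  "targets": [
    [[0, 0, 0], [0, 0, 0], 0.6],
    [[0, 0, 0], [0, 0, 0], 0.6]
  ]
}}

```text
t: 6.65
tool_pos: [470.2, -328.3, 75.4]
eef_rot: [3.141, 0.001, 1.774]
contact_force: [0.5, -0.2, 6.1]
gripper_width: 49.8
finger_force: 62.5
```

```bash
python3 - <<'E'
from h import *
S=arm.snapshot("side");s=arm.read_state();print(s["contact_force"],s["torque"],s["q"],s["gripper_width"],s["finger_force"],s["eef_rot"])
cv2.imwrite("pics/c4.png",cv2.resize(S["color"][75:205,250:380],None,fx=4,fy=4,interpolation=2))
E
```

```text
[0.16523208 1.12047688 6.57887367] [ 0.11955482 -0.03814659 -0.33957276] [-7.24900207e-01  6.45148522e-01  1.84034809e+00  6.58852547e-04
  6.54800097e-01 -9.28294987e-01] 49.99426635563282 62.517665342311375 [3.14049441e+00 7.96619600e-04 1.77366835e+00]
```

View pics/c4.png

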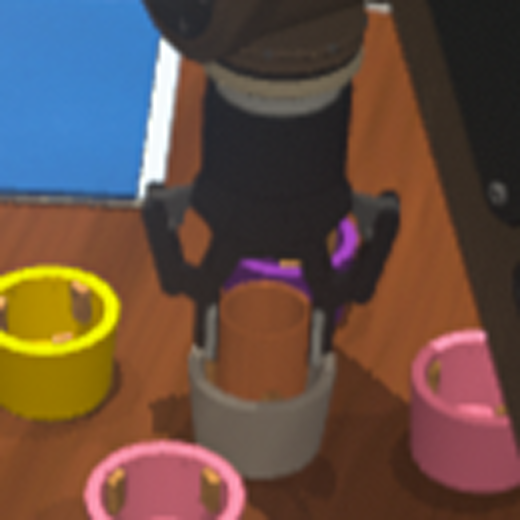

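The tool has turned 0.94 rad (54°) and the grip is still square on the upright cup (rim at crop (264,305)). Now I'll lift.

Call:
{"op": "apply_moves", "data": {
  "targets": [
    [[0, 0, -8], [0, 0, 0], 0.6],
    [[0, 0, -10], [0, 0, 0], 0.6],
    [[0, 0, -10], [0, 0, 0], 0.6],
    [[0, 0, -12], [0, 0, 0], 0.6],
    [[0, 0, -15], [0, 0, 0], 0.6],
    [[0, 0, -20], [0, 0, 0], 0.6],
    [[0, 0, -25], [0, 0, 0], 0.6],
    [[0, 0, -25], [0, 0, 0], 0.6]
  ]
}}

```text
t: 7.5
tool_pos: [469.8, -328.2, 202.3]
eef_rot: [3.141, 0.001, 1.773]
contact_force: [0.9, -0.2, -1.8]
gripper_width: 49.9
finger_force: 65.0
```

Call:
{"op": "apply_moves", "data": {
  "targets": [
    [[0, 0, -20], [0, 0, 0], 0.6],
    [[0, 0, -10], [0, 0, 0], 0.6],
    [[0, 0, 0], [0, 0, 0], 0.6],
    [[0, 0, 0], [0, 0, 0], 0.6]
  ]
}}

```text
t: 7.9
tool_pos: [469.6, -328.0, 229.6]
eef_rot: [-3.141, -0.0, 1.773]
contact_force: [-0.1, 0.3, -1.9]
gripper_width: 49.8
finger_force: 65.1
```

```bash
python3 - <<'E'
from h import *
from scipy.spatial.transform import Rotation as R
S=arm.snapshot("side");s=arm.read_state();print(s["contact_force"],s["gripper_width"],s["tool_pos"])
M=R.from_euler("xyz",s["eef_rot"]).as_matrix();print(M.T@(np.array([526,195.5,s["tool_pos"][2]])-s["tool_pos"]))
cv2.imwrite("pics/c5.png",cv2.resize(S["color"][0:200,200:400],None,fx=3,fy=3,interpolation=2))
E
```

```text
[ 0.58477024  0.66600192 -1.98215547] 49.822770139280195 [ 469.56182279 -327.90083123  229.05853621]
[5.01426622e+02 1.60327394e+02 4.09008781e-01]
```

View pics/c5.png

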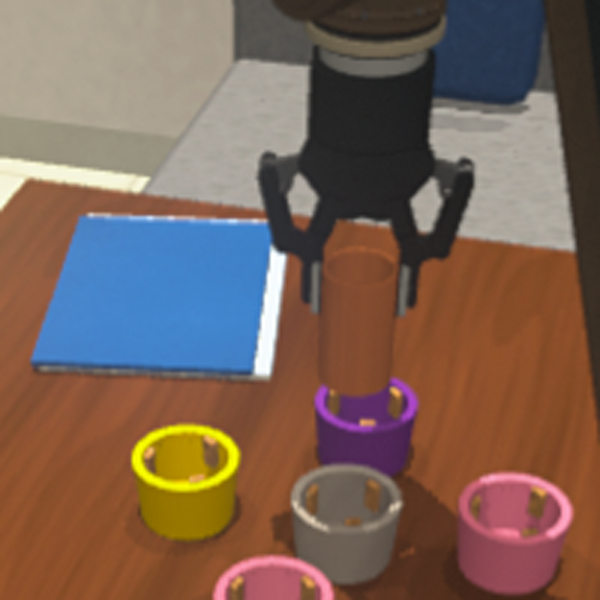

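The copper cup is out and hangs upright between the pads (crop (357,320)), with its pot left empty below. I'll carry it to the dish.

Call:
{"op": "apply_moves", "data": {
  "targets": [
    [[10, 3, 0], [0, 0, 0], 0.6],
    [[20, 6, 0], [0, 0, 0], 0.6],
    [[28, 9, 0], [0, 0, 0], 0.6],
    [[28, 9, 0], [0, 0, 0], 0.6],
    [[28, 9, 0], [0, 0, 0], 0.6],
    [[28, 9, 0], [0, 0, 0], 0.6],
    [[28, 9, 0], [0, 0, 0], 0.6],
    [[28, 9, 0], [0, 0, 0], 0.6]
  ]
}}

```text
t: 8.75
tool_pos: [491.5, -119.7, 229.1]
eef_rot: [-3.141, -0.001, 1.773]
contact_force: [0.1, -0.3, -1.3]
gripper_width: 49.6
finger_force: 65.1
```

Call:
{"op": "apply_moves", "data": {
  "targets": [
    [[28, 9, 0], [0, 0, 0], 0.6],
    [[28, 9, 0], [0, 0, 0], 0.6],
    [[28, 9, 0], [0, 0, 0], 0.6],
    [[28, 9, 0], [0, 0, 0], 0.6],
    [[28, 9, 0], [0, 0, 0], 0.6],
    [[28, 9, 0], [0, 0, 0], 0.6],
    [[28, 9, 0], [0, 0, 0], 0.6],
    [[28, 9, 0], [0, 0, 0], 0.6]
  ]
}}

```text
t: 9.55
tool_pos: [516.8, 114.1, 229.1]
eef_rot: [-3.14, -0.0, 1.773]
contact_force: [0.3, -0.5, -0.8]
gripper_width: 49.7
finger_force: 65.1
```

Call:
{"op": "apply_moves", "data": {
  "targets": [
    [[28, 9, 0], [0, 0, 0], 0.6],
    [[20, 7, 0], [0, 0, 0], 0.6],
    [[10, 3, 0], [0, 0, 0], 0.6],
    [[0, 0, 0], [0, 0, 0], 0.6],
    [[0, 0, 0], [0, 0, 0], 0.6]
  ]
}}

```text
t: 10.05
tool_pos: [524.1, 172.6, 229.5]
eef_rot: [-3.141, 0.0, 1.773]
contact_force: [0.7, -0.8, -1.3]
gripper_width: 49.6
finger_force: 65.1
```

```bash
python3 - <<'E'
from h import *
from scipy.spatial.transform import Rotation as R
S=arm.snapshot("side");s=arm.read_state();print(s["contact_force"],s["eef_rot"],s["tool_pos"])
M=R.from_euler("xyz",s["eef_rot"]).as_matrix();print(M.T@(np.array([526,195.5,s["tool_pos"][2]])-s["tool_pos"]))
cv2.imwrite("pics/c6.png",S["color"])
E
```

```text
[ 0.76085661 -0.78036174 -1.61521216] [-3.14102543e+00  9.70144696e-05  1.77232559e+00] [524.2118838  172.23741987 229.5889319 ]
[ 2.24338595e+01  6.40834657e+00 -5.81139731e-03]
```

View pics/c6.png

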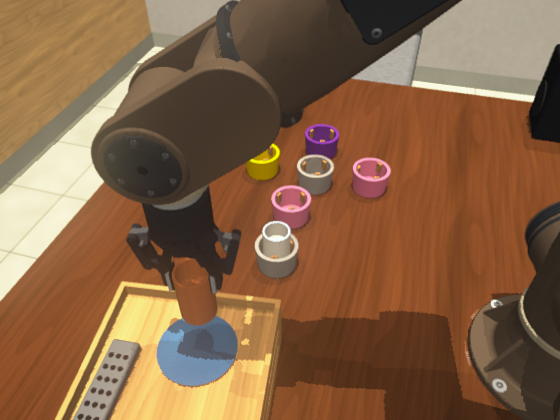

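Only the cup hangs over the dish's far half (cup (197,290), dish centre (197,349)). The white cup is untouched. I'll centre over the dish and lower.

Call:
{"op": "apply_moves", "data": {
  "targets": [
    [[12, 3.4, 0], [0, 0, 0], 0.6],
    [[10.4, 3, 0], [0, 0, 0], 0.6],
    [[0, 0, 15], [0, 0, 0], 0.6],
    [[0, 0, 20], [0, 0, 0], 0.6],
    [[0, 0, 15], [0, 0, 0], 0.6],
    [[0, 0, 6], [0, 0, 0], 0.6],
    [[0, 0, 2], [0, 0, 0], 0.6],
    [[0, 0, 0], [0, 0, 0], 0.6]
  ]
}}

```text
t: 10.9
tool_pos: [526.4, 196.4, 172.1]
eef_rot: [3.141, -0.0, 1.773]
contact_force: [0.1, 0.4, -1.1]
gripper_width: 50.1
finger_force: 65.1
```

Call:
{"op": "apply_moves", "data": {
  "targets": [
    [[0, 0, 2], [0, 0, 0], 0.6],
    [[0, 0, 0], [0, 0, 0], 0.6],
    [[0, 0, 0], [0, 0, 0], 0.6]
  ]
}}

```text
t: 11.2
tool_pos: [526.3, 196.2, 170.1]
eef_rot: [3.141, -0.0, 1.773]
contact_force: [0.2, 0.4, -1.9]
gripper_width: 49.5
finger_force: 65.1
```

```bash
python3 - <<'E'
from h import *
S=arm.snapshot("side");T=arm.snapshot("top");s=arm.read_state();print(s["contact_force"],s["tool_pos"])
cv2.imwrite("pics/c7.png",np.hstack([cv2.resize(S["color"][270:400,130:260],None,fx=3,fy=3,interpolation=2),cv2.resize(T["color"][130:260,70:200],None,fx=3,fy=3,interpolation=2)]))
c=cv2.fitEllipse(big(mask(T,(95,80,50),(125,255,255),(80,140,190,240))));print(c, proj(S,[526,195.5,98]))
E
```

```text
[-0.2939228   0.04030098 -1.57071525] [526.30483495 196.20449915 170.09259365]
((140.50006103515625, 191.43067932128906), (41.52583312988281, 48.22416687011719), 9.877800941467285) [197.46894188 348.36412859]
```

View pics/c7.png

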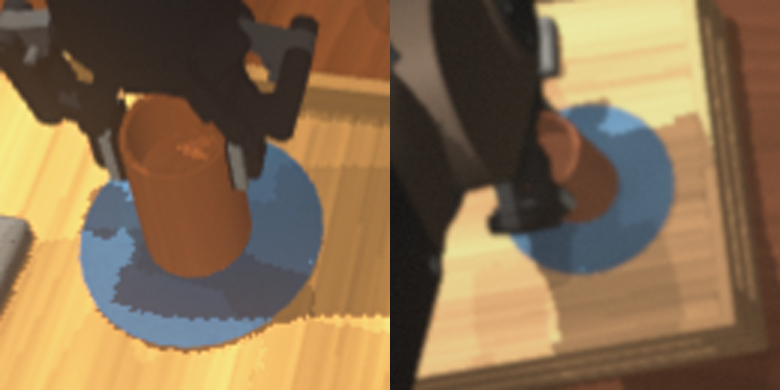

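The cup hangs a few mm above the dish and close to its centre: top view about (582,185) against (585,188), side view about (200,240) against (202,238). I'll lower to touch.

Call:
{"op": "apply_moves", "data": {
  "targets": [
    [[0, 0, 1.5], [0, 0, 0], 0.6],
    [[0, 0, 1], [0, 0, 0], 0.6],
    [[0, 0, 0], [0, 0, 0], 0.6],
    [[0, 0, 0], [0, 0, 0], 0.6]
  ]
}}

```text
t: 11.7
tool_pos: [526.2, 196.2, 167.3]
eef_rot: [3.142, -0.0, 1.773]
contact_force: [-0.3, -0.2, -1.0]
gripper_width: 50.0
finger_force: 65.1
```

Call:
{"op": "apply_moves", "data": {
  "targets": [
    [[0, 0, 1], [0, 0, 0], 0.6],
    [[0, 0, 0], [0, 0, 0], 0.6],
    [[0, 0, 0], [0, 0, 0], 0.6]
  ]
}}

```text
t: 12.0
tool_pos: [526.2, 196.2, 166.3]
eef_rot: [3.142, -0.0, 1.773]
contact_force: [-0.0, -0.3, -1.7]
gripper_width: 49.7
finger_force: 65.1
```

Call:
{"op": "apply_moves", "data": {
  "targets": [
    [[0, 0, 0.7], [0, 0, 0], 0.6],
    [[0, 0, 0], [0, 0, 0], 0.6],
    [[0, 0, 0], [0, 0, 0], 0.6]
  ]
}}

```text
t: 12.3
tool_pos: [526.2, 196.2, 165.6]
eef_rot: [3.142, -0.0, 1.773]
contact_force: [-0.7, 0.2, -1.2]
gripper_width: 49.7
finger_force: 65.1
```

Call:
{"op": "apply_moves", "data": {
  "targets": [
    [[0, 0, 0.7], [0, 0, 0], 0.6],
    [[0, 0, 0], [0, 0, 0], 0.6],
    [[0, 0, 0], [0, 0, 0], 0.6]
  ]
}}

```text
t: 12.6
tool_pos: [526.2, 196.2, 165.4]
eef_rot: [3.141, -0.0, 1.773]
contact_force: [-2.7, -0.6, 5.4]
gripper_width: 49.7
finger_force: 65.9
```

Call:
{"op": "apply_moves", "data": {
  "targets": [
    [[0, 0, 0], [0, 0, 0], -0.25],
    [[0, 0, 0], [0, 0, 0], -0.4],
    [[0, 0, 0], [0, 0, 0], -0.7],
    [[0, 0, 0], [0, 0, 0], -1],
    [[0, 0, 0], [0, 0, 0], -1],
    [[0, 0, 0], [0, 0, 0], -1]
  ]
}}

```text
t: 13.2
tool_pos: [526.2, 196.2, 164.9]
eef_rot: [3.142, -0.0, 1.773]
contact_force: [0.2, -0.2, -0.7]
gripper_width: 85.3
finger_force: 0.0
```

Call:
{"op": "apply_moves", "data": {
  "targets": [
    [[0, 0, -10], [0, 0, 0], -1],
    [[0, 0, -20], [0, 0, 0], -1],
    [[0, 0, -30], [0, 0, 0], -1],
    [[0, 0, -30], [0, 0, 0], -1],
    [[0, 0, -20], [0, 0, 0], -1],
    [[0, 0, 0], [0, 0, 0], -1]
  ]
}}

```text
t: 13.8
tool_pos: [527.0, 196.4, 278.4]
eef_rot: [3.136, -0.0, 1.773]
contact_force: [-0.0, 0.6, -0.5]
gripper_width: 85.5
finger_force: 0.0
```

```bash
python3 - <<'E'
from h import *
S=arm.snapshot("side");T=arm.snapshot("top");s=arm.read_state();print(s["contact_force"],s["tool_pos"],s["t"])
cv2.imwrite("pics/c8.png",np.hstack([cv2.resize(S["color"][270:400,130:260],None,fx=3,fy=3,interpolation=2),cv2.resize(T["color"][130:260,70:200],None,fx=3,fy=3,interpolation=2)]))
E
```

```text
[-0.80635296 -0.60410063 -0.59526096] [526.02649144 196.15353361 275.20995338] 13.9
```

View pics/c8.png

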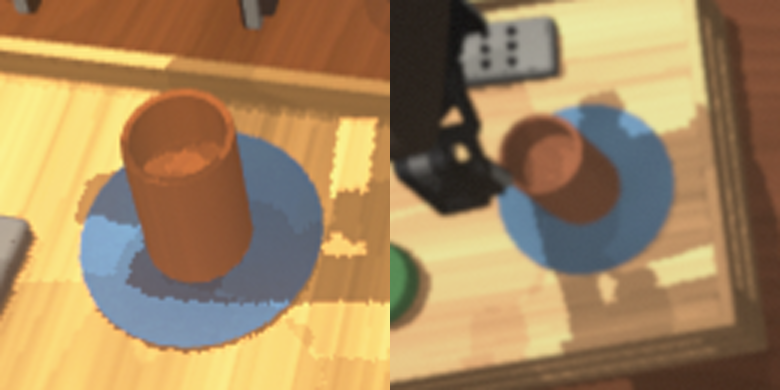

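The cup stands upright on the dish: its base is at about (582,187) in the top crop, against a dish centre of (587,189). The gripper is clear, so I'm handing in.

```bash
python3 -c "
from plant import arm
print(arm.close_job())"
```

```text
the job is handed in; nothing more can be done
None
```

The copper cup was twisted about 54° while down in its pot, drawn straight up and set upright within a few mm of the blue dish's centre; the white cup was left alone, and the job was handed in at about 14 s.

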